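# Block a control plate in its crate with batten offcuts

### The job

The control plate packed in the plywood crate can still slide, because there is a wide gap at one end and a narrower one at the other: put into each gap the wooden offcut whose length suits it, leaving only about a finger's width of play. Each offcut goes down flat on the crate floor, the same way up as it lies now, lengthwise across the gap from the crate's end wall to the plate's edge and roughly midway along that wall. The plate stays lying flat; of the four offcuts on the table, one is too long for both gaps and one far too short to hold anything.

Things in the scene. Friction and masses are not known exactly. Their poses are not given: they have to be found in the camera images.
- crate: Open plywood crate, grey-lined floor, fixed, outside 170 (its x) x 316 (its y) x 70 mm high; walls and floor 8 mm thick: inside 154 x 300, inner floor 8 mm above the table. Origin: centre of underside, z up. Wide gap at its -y end: y about -150 to -60 mm (90 across). Narrow gap at its +y end: y about +90 to +150 mm (60 across). Both run the full inner width along x.
- plate: Yellow board 150 x 150 x 12 mm carrying two black contactors and a white breaker, 64 to 67 mm high in all, 1.4 kg, loose on the crate floor between the gaps, edges along the crate's. Origin: centre of underside, z up. Starts within 3 mm of y = +15 mm in the crate, 2 mm of play each way along the crate's x; it slides along y if pushed.
- offcut_80: Plain light wood batten offcut, 80 mm long (its y), 40 wide (its x), 50 high (its z), about 90 g, loose on the table; suits the wide gap. Origin: centre of underside. Four offcuts of this same 40 x 50 mm section lie there, told apart only by length: 112, 80, 50 and 28 mm.
- offcut_50: Plain light wooden batten offcut, 50 mm long (its y), 40 mm wide (its x), 50 mm high (its z), about 55 g, lying loose on the table; it suits the narrow gap. Origin: centre of its underside.
There are look-alikes about, which are no part of the job. Leave any green or orange look-alike of the offcut_50 alone. What is shaped like the offcut_80 but red is not meant.

How it is judged:
By the outcome, as a careful person would: the job done as asked, in the order asked, and still so for the second after the job is handed in, with the robot touching nothing.
It also fails if it takes over 64 s, if anything falls off the work surface, if the arm or the gripper's body presses on something with over 40 N, if the wrist force passes 120 N, or if a joint passes its speed limit or range.

### The arm

A 6-joint arm with a two-finger parallel gripper is mounted at the origin on the work surface. World frame = base frame: x ahead of the robot, y to its left, z up, the work surface at z = 0. Lengths are in m, angles in rad, forces in N, time in s.
With the tool pointing down it reaches from about 0.3 to 0.75 m from the base axis. Payload 8.5 kg.
Tool frame: the origin (TCP) lies midway between the tips of the shut fingers; the grasp point (between the pads) lies 19 mm behind it; z points along the fingers, y is the direction in which the jaws open and shut (so a half turn about z gives the same grasp; the last joint's range is limited). The gripper opens to 88 mm and grips with 3 to 60 N. Pads are 18 mm wide; open, the fingers measure 123 mm over their backs; the gripper's body (75 mm by 187 mm) begins 45 mm behind the grasp point.
Start: joints at [-1.504, 0.381, 1.297, -0, 1.464, -0.215], TCP at [0.153, -0.528, 0.239] pointing down, gripper open.
Joint ranges: [-3.11, 3.11], [-0.89, 2.33], [0.22, 2.48], [-1.42, 4.56], [0.17, 2.85], [-2.88, 2.88]. Speed limits (rad/s): [2.39, 2.39, 3.14, 3.14, 3.14, 3.14].

### API

Orientations are given as a rotation vector (axis times angle).
In Python, from workcell import robot gives the robot as it stands. Calls block until the motion is done:
- robot.move_ptp(position, orientation): joint-space move of the TCP to a pose.
- robot.move_l(position, frame=None, v=0.15, until_force=None): straight line of the TCP; frame=None keeps the orientation; v is the mean speed in m/s. With until_force (N) it stops when the force on the tool has changed by that much, and returns True; else False.
- robot.movej(angles): joint-space move.
- robot.open() and robot.close(squeeze=None): open the fingers fully, or close them until they stop; squeeze is the grip in N (None keeps the last).
- robot.sleep(seconds).
- robot.ik(position, orientation): joint angles nearest the present ones, or None.
- robot.get_state(): the state.
- robot.capture(name): name is "scene" or "top"; returns the picture (420x560x3 uint8, blue, green, red); there is no depth.
- robot.get_calibration(name): a dict with "K" (3x3 intrinsics, pixels), "k1" (the pictures are not rectified: a ray, as slopes to the right and down, at radius r is drawn at 1 + k1 r^2 times it, then the intrinsics apply), "origin" and "orientation" of the camera in the world. Camera axes: x right, y up, looking along -z (the intrinsics and any distortion apply to the point x, -y, -z); pixel columns grow to the right and rows downward; lengths in m; the calibration is good to about 2 mm. A picture is of the moment at which its call begins. get_calibration takes no time and is no camera call.
A pose or a line that the arm cannot do raises robot.IKError and nothing moves.
- robot.finish_job(): hands the job in, once; it reports no verdict.
The state is a dict: "time_s": time; "joint_positions": joint angles; "dq": joint speeds; "tau": joint torques, N m; "tcp_pos": TCP position; "eef_rot": TCP orientation; "wrist_force": force on the tool from outside, world axes, zero at the start; "ft_torque": the same for the moment, N m; "width": finger opening in m.
Only numpy, scipy, OpenCV 4.12 (cv2) and the standard library are available. Lean on these libraries where they do the work, as an engineer would, in place of code of your own. Each camera call takes 0.05 s, during which the arm holds its last target.

## Working session

There is one attempt and no reset: what is moved stays moved. The work goes in short steps, each a Python script; the robot and the scene stay as the last script left them, time stands still between calls to the robot, and variables do not carry over. Pictures are saved under pics/ and viewed, and the job is handed in when it is done.

```bash
mkdir -p pics; ls
python3 - <<'E'
from workcell import robot
import cv2
for n in("scene","top"):
    cv2.imwrite(f"pics/{n}0.png",robot.capture(n)); print(n,robot.get_calibration(n))
s=robot.get_state();print(s['time_s'],s['tcp_pos'],s['eef_rot'],s['width'])
E
```

```text
pics
scene {'K': array([[470.75513315,   0.        , 272.2828007 ],
       [  0.        , 470.75513315, 214.04103533],
       [  0.        ,   0.        ,   1.        ]]), 'k1': -0.08222750348105036, 'origin': array([ 1.19425619, -0.30469855,  0.7452719 ]), 'orientation': array([0.69978349, 0.53819076, 1.27599563])}
top {'K': array([[472.0710992 ,   0.        , 276.5759446 ],
       [  0.        , 472.0710992 , 204.59771062],
       [  0.        ,   0.        ,   1.        ]]), 'k1': -0.02974318145789354, 'origin': array([ 0.38606072, -0.12538385,  1.00319248]), 'orientation': array([ 0.10031038, -0.06956482, -1.5429351 ])}
0.1 [ 0.15291965 -0.52804832  0.23822359] [-3.10921687e+00 -4.41013994e-01 -1.60500843e-04] 0.08811054333436497
```

View pics/top0.png

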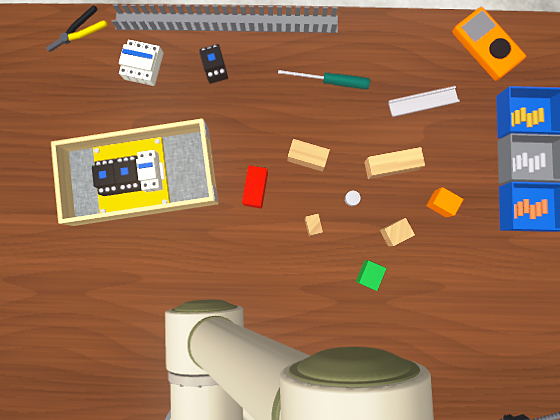

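View pics/scene0.png

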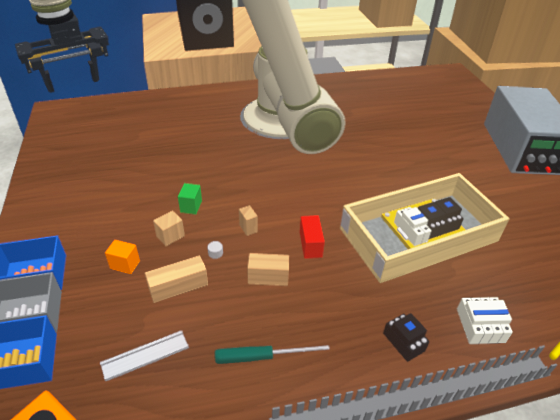

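The top view shows the crate around (133,172), with its wide gap on the right (about col 185) and the narrow one on the left (about col 78). The wood offcuts look like 80 at (309,154), 112 at (395,162), 28 at (314,225) and 50 at (397,232). I'll enlarge the picture before measuring.

Run:
```python
import cv2
t=cv2.imread("pics/top0.png")
cv2.imwrite("pics/c1.png",cv2.resize(t[130:260,275:435],None,fx=4.5,fy=4.5,interpolation=cv2.INTER_CUBIC))
cv2.imwrite("pics/c2.png",cv2.resize(t[110:235,40:225],None,fx=4.3,fy=4.3,interpolation=cv2.INTER_CUBIC))
```

```text
(no output)
```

View pics/c1.png

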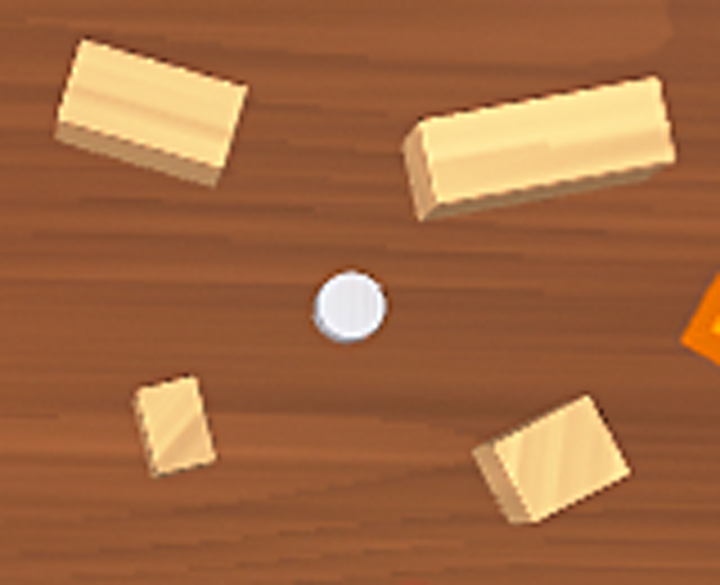

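View pics/c2.png

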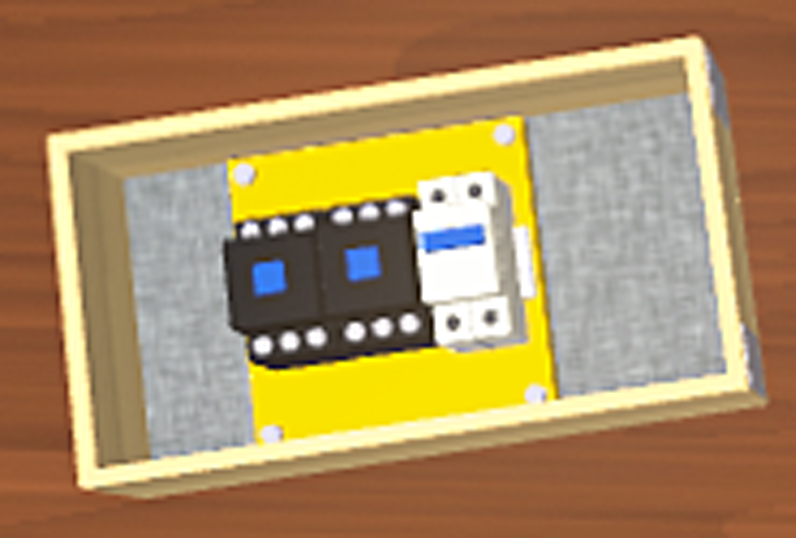

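```bash
cat > h.py <<'E'
import numpy as np, cv2
from scipy.spatial.transform import Rotation as R
from workcell import robot
def ray(name,uv,z):
    c=robot.get_calibration(name);K=c['K'];uv=np.atleast_2d(uv).astype(float)
    p=cv2.undistortPoints(uv[:,None],K,np.array([c['k1'],0,0,0,0.]))[:,0]
    d=np.c_[p[:,0],-p[:,1],-np.ones(len(p))]@R.from_rotvec(c['orientation']).as_matrix().T
    o=c['origin'];return (o+d*((z-o[2])/d[:,2])[:,None])[:,:2]
def proj(name,P):
    c=robot.get_calibration(name);K=c['K']
    q=(np.atleast_2d(P)-c['origin'])@R.from_rotvec(c['orientation']).as_matrix()
    x=np.c_[q[:,0]/-q[:,2],-q[:,1]/-q[:,2]];x=x*(1+c['k1']*(x**2).sum(1))[:,None]
    return x*[K[0,0],K[1,1]]+K[:2,2]
def rect(name,cnt,z):
    w=ray(name,cnt.reshape(-1,2),z)
    (c,s,a)=cv2.minAreaRect((w*1000).astype(np.float32))
    if s[0]<s[1]: s=s[::-1];a+=90   # a = direction of long side
    return np.array(c)/1000,s,(a+90)%180-90
E
python3 - <<'E'
from h import *
t=cv2.imread("pics/top0.png");hsv=cv2.cvtColor(t,cv2.COLOR_BGR2HSV)
for p in [(309,150),(300,162),(395,160),(380,168),(314,225),(400,230),(383,236),(130,135),(133,212)]: print(p,hsv[p[1],p[0]])
s=4;big=cv2.resize(t,None,fx=s,fy=s,interpolation=cv2.INTER_CUBIC);hb=cv2.cvtColor(big,cv2.COLOR_BGR2HSV)
m=cv2.inRange(hb,(12,50,205),(27,170,255));m[:, :]=m
m=cv2.morphologyEx(m,cv2.MORPH_OPEN,np.ones((5,5)))
vis=t.copy()
for c in cv2.findContours(m,cv2.RETR_EXTERNAL,cv2.CHAIN_APPROX_NONE)[0]:
    if cv2.contourArea(c)<1500: continue
    z=.07 if cv2.boundingRect(c)[2]>400 else .05
    uv=(c.reshape(-1,2)+.5)/s-.5
    if uv[:,1].min()>270 or uv[:,0].max()>450:continue
    print(uv.mean(0),z,rect("top",uv,z))
cv2.imwrite("pics/m.png",cv2.resize(m[440:1040,160:1800],None,fx=.48,fy=.48))
# crate inner/plate edges
E
```

```text
(309, 150) [ 20 109 249]
(300, 162) [ 15 125 187]
(395, 160) [ 23  97 254]
(380, 168) [ 19 112 248]
(314, 225) [ 20 110 249]
(400, 230) [ 19 116 245]
(383, 236) [ 16 124 218]
(130, 135) [ 20 103 163]
(133, 212) [ 21 110 239]
[398.54963768 232.06557971] 0.05 (array([ 0.44110153, -0.35288492]), (52.02359390258789, 39.779701232910156), -61.971811294555664)
[313.368 223.982] 0.05 (array([ 0.45203104, -0.18037073]), (39.42742156982422, 29.33855438232422), 14.168968200683594)
[394.5744721  160.46700603] 0.05 (array([ 0.58512671, -0.34354294]), (120.64936828613281, 40.32514572143555), -78.00699806213379)
[308.12833333 152.46444444] 0.05 (array([ 0.59856042, -0.16720038]), (79.61006927490234, 40.32992172241211), 74.48133850097656)
```

View pics/m.png

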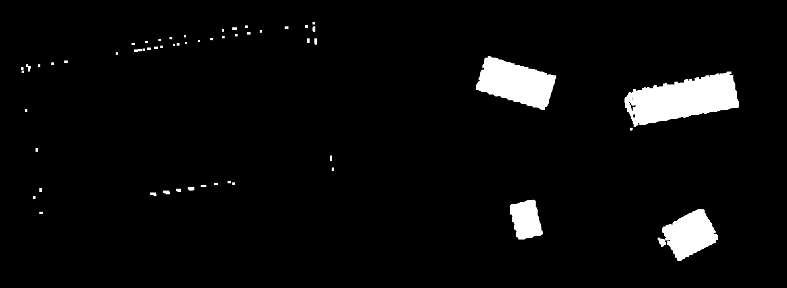

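The mask shows the offcut tops cleanly: 80 at (308,152), 50 at (398,232). Their measured sizes match. Next is the crate rim and the plate edges.

Run:
```python
from h import *
t=cv2.imread("pics/top0.png")
s=4
def B(t): 
    b=cv2.resize(t,None,fx=s,fy=s,interpolation=cv2.INTER_CUBIC); return b,cv2.cvtColor(b,cv2.COLOR_BGR2HSV)
big,hb=B(t)
print("rim px",[hb[int((110+y/4.3)*4),int((40+x/4.3)*4)] for x,y in[(60,200),(400,90),(400,450),(730,250),(420,110),(780,400)]])
m=cv2.inRange(hb,(20,40,215),(32,150,255));m[:,:180]=0;m[:,880:]=0;m[:470]=0;m[910:]=0
m=cv2.morphologyEx(m,cv2.MORPH_CLOSE,np.ones((9,9)))
c=max(cv2.findContours(m,cv2.RETR_EXTERNAL,cv2.CHAIN_APPROX_NONE)[0],key=cv2.contourArea)
cc,sz,a=rect("top",(c.reshape(-1,2)+.5)/s-.5,.07);print("crate",cc,sz,a)
# plate yellow
y=cv2.inRange(hb,(22,200,150),(32,255,255));y[:,880:]=0;y[:470]=0;y[910:]=0
c=max(cv2.findContours(y,cv2.RETR_EXTERNAL,cv2.CHAIN_APPROX_NONE)[0],key=cv2.contourArea)
w=ray("top",(c.reshape(-1,2)+.5)/s-.5,.02)
u=np.array([np.cos(np.deg2rad(a)),np.sin(np.deg2rad(a))])
if u[1]<0:u=-u
e=(w-cc)@u*1000; x=(w-cc)@np.array([u[1],-u[0]])*1000
for lo in range(-70,71,20):
    k=abs(x-lo)<8
    if k.any():print(lo,e[k].min(),e[k].max())
cv2.imwrite("pics/m2.png",m[440:960,160:940]|y[440:960,160:940]//2)
# scene: offcuts
t=cv2.imread("pics/scene0.png")
for p in [(182,268),(268,258),(168,222),(178,286),(268,275)]: print(p,cv2.cvtColor(t,cv2.COLOR_BGR2HSV)[p[1],p[0]])
# reproject top-measured models to the scene view
def outline(vis,n,c,a,L,W,z,col):
    u=np.array([np.cos(a),np.sin(a)]);v=np.array([-u[1],u[0]])
    P=[np.r_[c+i*L/2*u+j*W/2*v,z] for i,j in[(1,1),(1,-1),(-1,-1),(-1,1)]]
    cv2.polylines(vis,[np.round(proj(n,P)*s).astype(int)],True,col,1)
for n in("scene","top"):
    b,_=B(cv2.imread(f"pics/{n}0.png"))
    for c,aa,L,W,z in[((.59856,-.1672),74.48,.08,.04,.05),((.4411,-.3529),-61.97,.05,.04,.05),(cc,a,.316,.17,.07),(cc,a,.3,.154,.07),(cc+u*.015,a,.15,.15,.02)]:
        outline(b,n,np.array(c),np.deg2rad(aa),L,W,z,(255,0,255))
    r=(slice(640,1200),slice(520,2080)) if n=="scene" else (slice(460,1040),slice(180,1760))
    cv2.imwrite(f"pics/o_{n}.png",cv2.resize(b[r],None,fx=.5,fy=.5,interpolation=cv2.INTER_AREA))
```

```text
rim px [array([ 30,  51, 255], dtype=uint8), array([ 30,  55, 255], dtype=uint8), array([ 19, 109, 168], dtype=uint8), array([ 19, 115, 207], dtype=uint8), array([ 19, 104, 165], dtype=uint8), array([ 11, 156, 142], dtype=uint8)]
crate [0.54990027 0.19100664] (317.73907470703125, 171.5081787109375) -80.01335620880127
-70 -58.42444554989373 78.88071593797079
-50 -58.327776453761984 91.65568108259976
-30 -58.29178960420499 91.56174299912591
-10 -58.57554462898373 -53.90585524758271
10 -58.53137558016405 -55.23590148109949
30 -58.35348317109609 -48.58394521256737
50 -58.114634091751064 91.98455481853807
70 -57.87490324558745 91.68863943461936
(182, 268) [ 19 108 247]
(268, 258) [ 17 116 237]
(168, 222) [ 18 112 242]
(178, 286) [ 15 121 168]
(268, 275) [ 15 123 166]
```

View pics/m2.png

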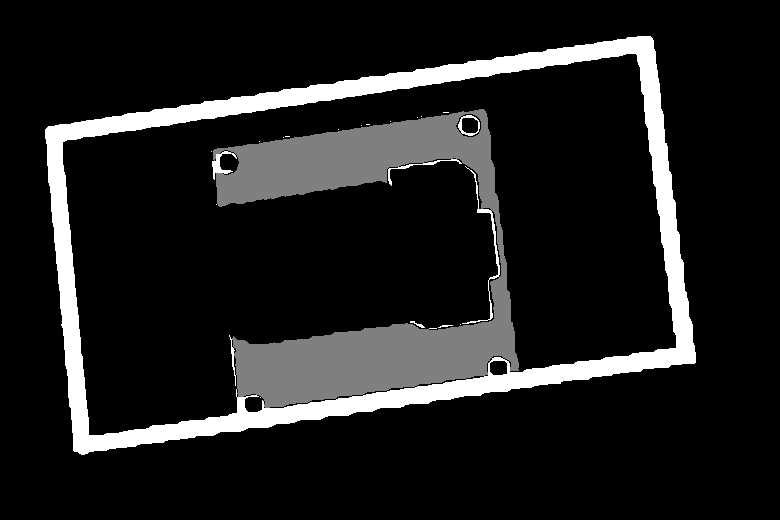

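View pics/o_top.png

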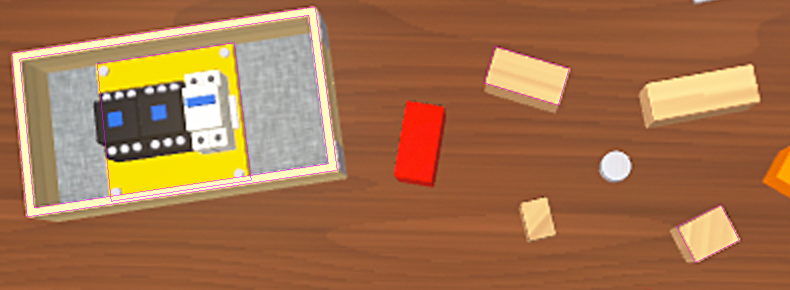

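View pics/o_scene.png

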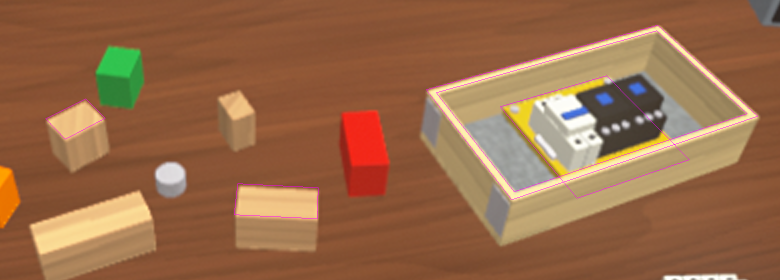

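Both views agree: the outlines overlay on rims and offcut tops to about a pixel. The gaps measure about 91.7 and 58.4 mm. I'll place the 80 first.

```bash
cat >> h.py <<'E'
CC=np.array([.54990,.19101]);CA=99.99
U=np.array([np.cos(np.deg2rad(CA)),np.sin(np.deg2rad(CA))])
def ori(longdeg,flip=0):
    j=np.deg2rad(longdeg-90+180*flip);y=np.array([np.cos(j),np.sin(j),0]);z=np.array([0,0,-1.]);x=np.cross(y,z)
    return R.from_matrix(np.c_[x,y,z]).as_rotvec()
def st(m):
    s=robot.get_state();print(m,round(s['time_s'],2),s['tcp_pos'].round(4),'w',round(s['width'],4),'F',s['wrist_force'].round(1))
def job(c,ang,yc,flip,go=True):
    c=np.array(c);t=CC+yc*U;og=ori(ang,flip);op=ori(CA,flip)
    for p,z,o in[(c,.2,og),(c,.014,og),(t,.2,op),(t,.022,op)]:
        q=robot.ik(np.r_[p,z],o);print('ik',None if q is None else np.round(q,2))
    if not go:return
    robot.move_ptp(np.r_[c,.15],og);robot.move_l(np.r_[c,.014],v=.12);st('at')
    robot.close(squeeze=20);st('grip')
    robot.move_l(np.r_[c,.2],v=.2);robot.move_ptp(np.r_[t,.2],op);st('over')
    robot.move_l(np.r_[t,.045],v=.12);st('in')
    print('hit',robot.move_l(np.r_[t,.0205],v=.03,until_force=6));st('down')
E
python3 - <<'E'
from h import *
for f in(0,1):
    job((.59856,-.1672),74.48,-.1041,f,False);job((.4411,-.3529),118,.1208,f,False)
E
```

```text
ik [-0.46  0.53  1.15 -0.    1.46 -0.19]
ik [-0.46  0.73  1.37 -0.    1.04 -0.19]
ik [-0.05  0.45  1.29 -0.    1.39 -0.23]
ik [-0.05  0.66  1.5  -0.    0.98 -0.23]
ik [-0.88  0.44  1.32  0.    1.38 -1.37]
ik [-0.88  0.66  1.54  0.    0.94 -1.37]
ik [ 0.34  0.52  1.18 -0.    1.44  0.16]
ik [ 0.34  0.71  1.39 -0.    1.04  0.16]
ik None
ik None
ik None
ik None
ik [-0.88  0.44  1.32 -0.    1.38  1.77]
ik [-0.88  0.66  1.54 -0.    0.94  1.77]
ik None
ik None
```

Run:
```python
from h import *
job((.59856,-.1672),74.48,-.1041,0)
cv2.imwrite("pics/s1.png",robot.capture("scene"));cv2.imwrite("pics/t1.png",robot.capture("top"))
t=cv2.imread("pics/top0.png");s=4
hb=cv2.cvtColor(cv2.resize(t,None,fx=s,fy=s,interpolation=cv2.INTER_CUBIC),cv2.COLOR_BGR2HSV)
for v in(225,235):
    m=cv2.inRange(hb,(12,50,v),(27,170,255));m=cv2.morphologyEx(m,cv2.MORPH_OPEN,np.ones((9,9)));m[:840]=0;m[1000:]=0;m[:,:1500]=0;m[:,1700:]=0
    c=max(cv2.findContours(m,cv2.RETR_EXTERNAL,cv2.CHAIN_APPROX_NONE)[0],key=cv2.contourArea);print(rect("top",(c.reshape(-1,2)+.5)/s-.5,.05))
a=cv2.imread("pics/s1.png")
cv2.imwrite("pics/s1c.png",cv2.resize(a[120:320,300:540],None,fx=3,fy=3))
```

```text
ik [-0.46  0.53  1.15 -0.    1.46 -0.19]
ik [-0.46  0.73  1.37 -0.    1.04 -0.19]
ik [-0.05  0.45  1.29 -0.    1.39 -0.23]
ik [-0.05  0.66  1.5  -0.    0.98 -0.23]
at 3.47 [ 0.5989 -0.1674  0.0147] w 0.0884 F [-0.8 -0.2  0.7]
grip 4.25 [ 0.5986 -0.1672  0.014 ] w 0.0399 F [ 1.  -0.3  0.8]
over 6.34 [0.5684 0.0875 0.1998] w 0.0398 F [-0.1 -0.1 -1.7]
in 7.78 [0.5683 0.0885 0.0456] w 0.0398 F [-0.2 -0.2 -1.2]
hit True
down 8.51 [0.5677 0.0885 0.0218] w 0.04 F [0.  0.2 4.6]
(array([ 0.44142249, -0.35339871]), (49.91642379760742, 39.25333786010742), -62.217796325683594)
(array([ 0.44141183, -0.3536882 ]), (49.41043472290039, 38.814273834228516), -61.7443904876709)
```

View pics/s1c.png

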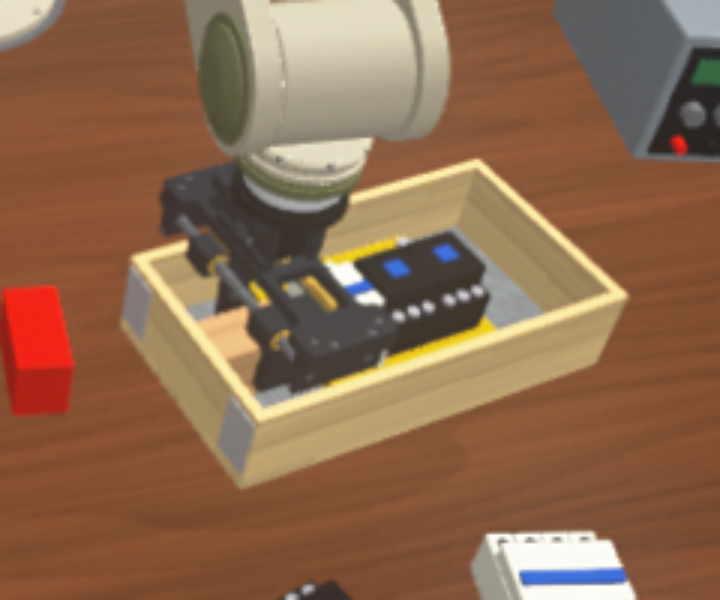

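View pics/t1.png

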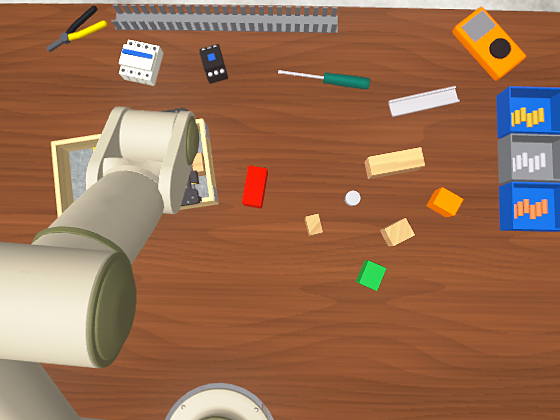

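The scene view shows the 80 seated in the wide gap (around (225,340) of the crop), with contact at the expected floor height. I'll release it, move to the 50 and check from the top.

Run:
```python
from h import *
robot.open();p=robot.get_state()['tcp_pos'];robot.move_l([p[0],p[1],.2],v=.15);st('up')
robot.move_ptp([.44142,-.3535,.15],ori(118));t=robot.capture("top");cv2.imwrite("pics/t2.png",t)
cv2.imwrite("pics/t2c.png",cv2.resize(t[110:235,40:225],None,fx=4.3,fy=4.3,interpolation=cv2.INTER_CUBIC))
```

```text
up 10.78 [0.5669 0.0885 0.1992] w 0.0884 F [ 0.3  0.7 -0.2]
```

View pics/t2c.png

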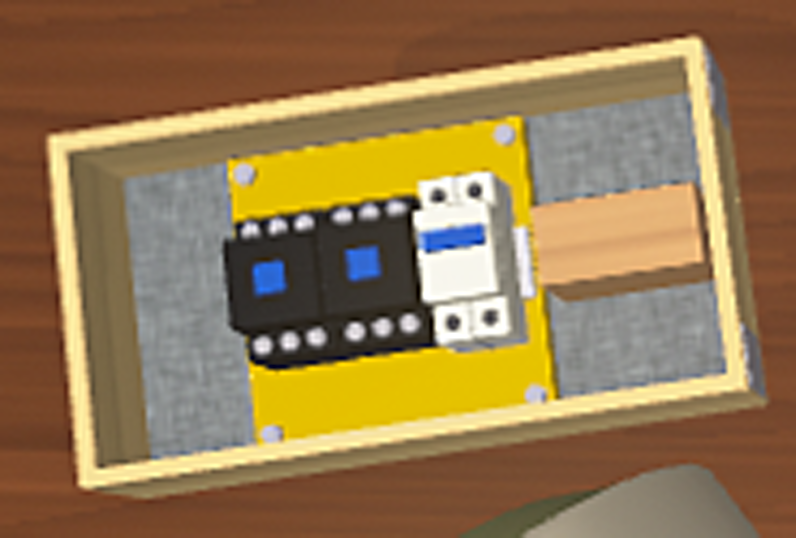

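The 80 lies flat in the wide gap, midway along the wall (crop (532–705, 185–285)), and the plate hasn't moved. Now the 50.

Run:
```python
from h import *
job((.44142,-.3535),118,.1208,0)
s=robot.capture("scene");cv2.imwrite("pics/s3c.png",cv2.resize(s[120:320,300:540],None,fx=3,fy=3))
```

```text
ik [-0.88  0.44  1.32  0.    1.38 -1.37]
ik [-0.88  0.66  1.54  0.    0.94 -1.37]
ik [ 0.34  0.52  1.18 -0.    1.44  0.16]
ik [ 0.34  0.71  1.39 -0.    1.04  0.16]
at 14.06 [ 0.4417 -0.3538  0.0146] w 0.0885 F [-0.6 -0.2  0.1]
grip 14.84 [ 0.4414 -0.3535  0.014 ] w 0.0397 F [ 0.5 -0.3 -0. ]
over 18.31 [0.5294 0.3093 0.2   ] w 0.04 F [-0.1 -0.  -0.6]
in 19.75 [0.5293 0.3101 0.0457] w 0.0397 F [ 0.3  0.2 -0.8]
hit True
down 20.48 [0.5287 0.3099 0.0219] w 0.0397 F [-0.5 -0.2  4.4]
```

View pics/s3c.png

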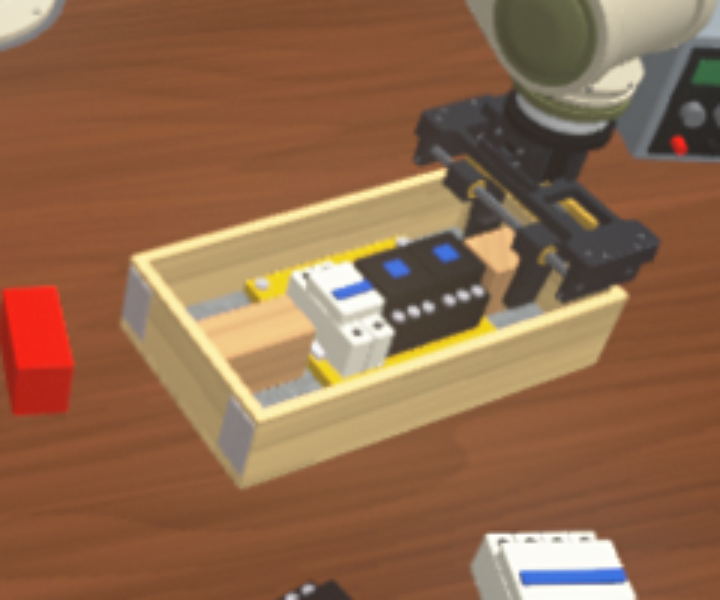

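The 50 is in the narrow gap (crop (495,255)) and contacted at floor height. I'll release it, clear the arm and check.

Run:
```python
from h import *
robot.open();p=robot.get_state()['tcp_pos'];robot.move_l([p[0],p[1],.22],v=.15)
robot.movej([-1.504,.381,1.297,0,1.464,-.215]);st('home')
t=robot.capture("top");s=robot.capture("scene")
cv2.imwrite("pics/t4c.png",cv2.resize(t[110:235,40:225],None,fx=4.3,fy=4.3,interpolation=cv2.INTER_CUBIC))
cv2.imwrite("pics/s4.png",s)
f=4;hb=cv2.cvtColor(cv2.resize(t,None,fx=f,fy=f,interpolation=cv2.INTER_CUBIC),cv2.COLOR_BGR2HSV)
m=cv2.inRange(hb,(10,80,225),(19,170,255));m[:,:180]=0;m[:,850:]=0;m[:470]=0;m[910:]=0
m=cv2.morphologyEx(m,cv2.MORPH_OPEN,np.ones((7,7)))
V=np.array([U[1],-U[0]])
for c in cv2.findContours(m,cv2.RETR_EXTERNAL,cv2.CHAIN_APPROX_NONE)[0]:
    if cv2.contourArea(c)<1500: continue
    uv=(c.reshape(-1,2)+.5)/f-.5
    c0,sz,a=rect("top",uv,.058);w=ray("top",uv,.058)-CC
    print(sz,a%180,'y',(w@U).min()*1e3,(w@U).max()*1e3,'x',(w@V).min()*1e3,(w@V).max()*1e3)
y=cv2.inRange(hb,(22,200,150),(32,255,255));y[:,880:]=0;y[:470]=0;y[910:]=0
c=max(cv2.findContours(y,cv2.RETR_EXTERNAL,cv2.CHAIN_APPROX_NONE)[0],key=cv2.contourArea)
w=ray("top",(c.reshape(-1,2)+.5)/f-.5,.02)-CC;print('plate',(w@U).min(),(w@U).max())
```

```text
home 26.04 [ 0.1537 -0.5282  0.2387] w 0.088 F [ 0.5  0.1 -0.2]
plate -0.05855253464609787 0.0919374762690804
```

View pics/t4c.png

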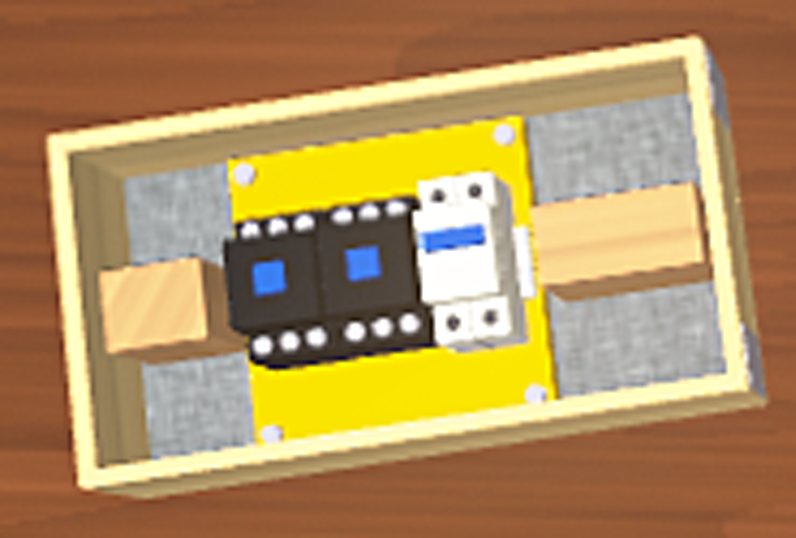

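View pics/s4.png

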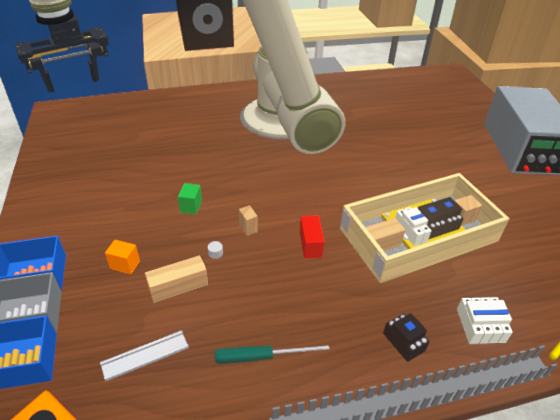

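Both offcuts look seated and the plate edges are unchanged. My colour mask missed the tops, so I'll check the extents from the corner pixels I read off the crop.

Run:
```python
from h import *
V=np.array([U[1],-U[0]])
for q in([(532,210),(695,183),(705,262),(540,288)],[(100,272),(203,258),(208,342),(106,355)]):
    uv=(np.array(q)+.5)/4.3-.5+[40,110]
    w=ray("top",uv,.058)-CC;print((np.c_[w@V,w@U]*1e3).round(1))
```

```text
[[  17.   -65.7]
 [  18.2 -144.6]
 [ -20.4 -144.4]
 [ -20.9  -65. ]]
[[ 18.9 144.4]
 [ 18.   94. ]
 [-22.7  95.8]
 [-21.5 145.3]]
```

```bash
python3 -c "
from workcell import robot
robot.finish_job()"
```

```text
the job is handed in; nothing more can be done
```

I put the 80 mm offcut in the wide gap and the 50 mm offcut in the narrow one, both flat on the crate floor. I then moved the arm clear and handed the job in at about 26 s.

**Fit:** The last top view, with offcut corners read by eye from an enlarged picture, put both offcuts about midway along their end walls.

| | Spans in crate y (mm) | Clear at wall (mm) | Clear at plate (mm) |
|---|---|---|---|
| 80 mm offcut | about -144.5 to -65 | about 5 | about 7 |
| 50 mm offcut | about +95 to +145 | about 5 | about 3 |

**Plate:** It stayed flat, and its edges measured -58.5 and +91.9 mm. That is the same as before, to within half a millimetre.

**Floor contact:** Each offcut touched down at the expected floor height. The largest wrist force I read was under 5 N, sampled between moves.

**Failed check:** My automatic colour mask for the offcut tops in that last top view found nothing, so the spans come only from the hand-read corners. No measurements disagreed, and the last scene view showed the other offcuts and look-alikes where they started.

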